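# Heft two specimen mounts and offer the heavier one to the polisher

## Robot

A 7-joint arm with a two-finger parallel gripper is mounted at the origin on the work surface. World frame = base frame: x ahead of the robot, y to its left, z up, the work surface at z = 0. Lengths are in m, angles in rad, forces in N, time in s.
With the tool pointing down it reaches from about 0.4 to 0.85 m from the base axis. Payload 4.5 kg.
Tool frame: the origin (TCP) lies on the front face of the gripper's body, between the roots of the fingers; the fingertips stand 64 mm ahead of it and the grasp point (between the pads) lies 45 mm ahead of it; z points along the fingers, y is the direction in which the jaws open and shut (so a half turn about z gives the same grasp; the last joint's range is limited). The gripper opens to 88 mm and grips with 3 to 60 N. Pads are 18 mm wide; open, the fingers measure 123 mm over their backs; the gripper's body (75 mm by 187 mm) begins 45 mm behind the grasp point.
Start: joints at [-1.222, 0.689, -0.195, 1.565, 0.157, 0.902, -0.215], TCP at [0.193, 0.594, 0.303] pointing down, gripper open.
Joint ranges: [-3.01, 3.01], [-0.46, 2.08], [-1.47, 1.51], [0.13, 2.56], [-1, 4.14], [0.04, 2.09], [-2.66, 2.66]. Speed limits (rad/s): [2.57, 2.57, 3.14, 3.14, 3.14, 3.14, 3.14].

## Interface

Orientations are given as a unit quaternion [w, x, y, z].
In Python, from rig import robot gives the robot as it stands.
- The arm moves only by the tool play_rows, never from a script. Its argument "rows" is text: rows parted by semicolons, each of 7 numbers parted by spaces: the closure in counts, from 0 (fully open) to 255 (shut), then the shift along the tool's x, y, z in m, then the turn, a rotation vector about the tool's x, y, z in degrees. In form: gripper x y z wx wy wz; .... A call has 1 to 12 rows; each row shifts and turns the commanded pose from where the row before left it, along the tool's axes as they then stand; what a row does not reach is not made up. A row lasts 1/10 s, in which the tool goes at most 50 mm and 8.59 degrees, less where a joint would pass 70% of its speed; a pose out of reach is approached as far as the arm can. A call with a gripper value outside its range is refused whole. The fingers move at their own pace and stop on an object; "force" is the grip in N (left out, the last holds). Time passes only in rows, so rows that do not move let the fingers close. It gives the time, the measured TCP pose, the force and the opening at its end, in the units of the state.
- robot.sense(): the state, without advancing time (a new reading comes with each control period).
- robot.get_image(name): name is "scene" or "side" or "wrist"; returns (picture, depth): 400x640x3 uint8, red, green, blue; 400x640 float32, m along the optical axis (not along the pixel's ray), 0 where there is no reading.
- robot.camera_params(name): a dict with "fx", "fy", "cx", "cy" (pixels), "xyz" and "orientation" of the camera in the world. Camera axes: x right, y up, looking along -z (the intrinsics and any distortion apply to the point x, -y, -z); pixel columns grow to the right and rows downward; lengths in m; the calibration is good to about 2 mm. The wrist camera is an equidistant fisheye: a pixel r from the principal point sees the ray r / f radians off the axis. A picture is of the moment at which its call begins: read the wrist's pose just before it. camera_params takes no time and is no camera call; for the wrist camera it gives the pose at the moment of the call.
- robot.close_job(): hands the job in, once; it reports no verdict.
Trained networks look in the newest picture that a camera, given by its name, has taken for a name from the list of things; names that differ only in an ending like _2 or _b are one class to them, and where a whole thing is asked for, a point or a joint stands for the part that bears it (a point fixed in the world has none). Each returns a list of dicts, best first, with "p" (0 to 1); they miss things now and then, are a little off and sometimes report something else, mostly with a low value. They report only what shows in the picture. A call takes as long as a camera call. They do not tell look-alikes from the thing itself.
- robot.find_in(camera, target): "location" ([column, row] in pixels, amid what is visible of it).
- robot.masks_of(camera, target): "region" (400x640 bool, what is visible of it) and "location" ([column, row] in pixels, amid what is visible of it).
- robot.place_of(camera, target): "location" ([column, row] in pixels: a listed point, or the origin of a listed thing).
The state is a dict: "clock": time; "qpos": joint angles; "joint_velocities": joint speeds; "effort": joint torques, N m; "tcp_pos": TCP position; "tool_rot": TCP orientation; "wrist_force": force on the tool from outside, world axes, zero at the start; "ft_torque": the same for the moment, N m; "width": finger opening in m.
Only numpy, scipy, OpenCV 4.12 (cv2) and the standard library are available. Lean on these libraries where they do the work, as an engineer would, in place of code of your own. Each camera call takes 0.05 s, during which the arm holds its last target.

## Task

The two black resin mounts on the tray look the same, but one has tungsten carbide cast inside and the other aluminium: lift the one on the left pad (the robot's left) clear of the tray and set it back upright on its pad, then lift the one on the right pad, and tell by weight which is heavier. Finish while holding the heavier mount in the gripper, still and upright, two or three centimetres above the middle of the polisher's disc without ever touching the polisher with a mount, and with the lighter one standing on a pad of the tray. Leave the bottle and the jar where they are.

Things in the scene. Friction and masses are not known exactly. Their poses are not given: they have to be found in the camera images.
- mount_1: A specimen mount: plain black resin cylinder, 40 mm diameter, 42 mm tall, standing upright on one of the tray's two pads (either one). Origin at the centre of its underside, z up along its axis. Looks exactly like mount_2. One of the two mounts weighs about 0.40 kg (tungsten carbide inside), the other about 0.11 kg (aluminium inside), each within 15 percent; which is which changes from start to start and cannot be seen.
- mount_2: The other specimen mount: same black resin cylinder, 40 mm diameter, 42 mm tall, origin at the centre of its underside, z up. Stands on the other pad.
- tray: Fixed flat aluminium tray, 110 mm (its x) by 260 mm (its y), 8 mm thick, on the bench. Origin at the centre of its underside. It carries two round pale pads, 68 mm diameter, 4 mm thick (top 12 mm above the bench), 140 mm apart along its y.
- left_pad (a point): Centre of the top face of the tray's left pad (the robot's left, towards +y), 12 mm above the bench.
- right_pad (a point): Centre of the top face of the tray's right pad (the robot's right, towards -y), 12 mm above the bench.
- polisher: Fixed white polishing machine left of the tray. Origin on the bench below the disc centre; body x -160 to 240 mm, y -160 to 160 mm, 130 mm high. A round black basin 264 mm across rises to 152 mm around the disc. On the far side (+x) a cover 180 mm high, and at the far left a blue hose, 240 mm high, whose orange nozzle ends 115 mm from the disc axis, 45 mm above the disc.
- disc_centre (a point): Centre of the top face of the polisher's disc: grey cloth, 196 mm diameter, level, 142 mm above the bench. The disc does not turn.
- bottle: White plastic bottle with a blue cap, 60 mm diameter, 150 mm tall, beyond the tray. Origin at the centre of its underside. To be left alone.
- jar: Grey jar with a black lid, 64 mm diameter, 60 mm tall, beyond the tray to the right. Origin at the centre of its underside. To be left alone.
Not all that is in view belongs to the job. What is shaped like the mount_1 but yellow is not meant.

How it is judged:
On the way, in this order (a step that is already met when the one before it is completed fails the run):
1. the mount from the left pad is held clear of the tray, the other standing on the right pad (((height (world z) of mount_1 above 0.045 m and contact force between mount_1 and the fingers above 1 N and contact force between mount_1 and tray below 0.05 N and horizontal distance between mount_2 and right_pad below 0.03 m and height (world z) of mount_2 below 0.018 m and angle between mount_2's own z axis and vertical below 0.15 rad) or (height (world z) of mount_2 above 0.045 m and contact force between mount_2 and the fingers above 1 N and contact force between mount_2 and tray below 0.05 N and horizontal distance between mount_1 and right_pad below 0.03 m and height (world z) of mount_1 below 0.018 m and angle between mount_1's own z axis and vertical below 0.15 rad))), for 0.2 s.
2. the mount from the right pad is held clear of the tray, the other standing back on the left pad (((height (world z) of mount_1 above 0.045 m and contact force between mount_1 and the fingers above 1 N and contact force between mount_1 and tray below 0.05 N and horizontal distance between mount_2 and left_pad below 0.03 m and height (world z) of mount_2 below 0.018 m and angle between mount_2's own z axis and vertical below 0.15 rad) or (height (world z) of mount_2 above 0.045 m and contact force between mount_2 and the fingers above 1 N and contact force between mount_2 and tray below 0.05 N and horizontal distance between mount_1 and left_pad below 0.03 m and height (world z) of mount_1 below 0.018 m and angle between mount_1's own z axis and vertical below 0.15 rad))), for 0.2 s.
At the end, for the whole second after the job is handed in: The heavier mount is in the fingers, still, within 0.25 rad of upright, underside 3 to 75 mm above the disc, within 50 mm of its centre, not touching the polisher; the other stands released, upright and still within 30 mm of a pad centre, weighing 0.5 to 2.2 N on the tray (((horizontal distance between mount_1 and disc_centre below 0.05 m and z of mount_1 in the frame of disc_centre between 0.003 and 0.075 m and angle between mount_1's own z axis and vertical below 0.25 rad and linear speed of mount_1 below 0.03 m/s and contact force between mount_1 and the fingers above 1 N and contact force between mount_1 and polisher below 0.05 N and ((horizontal distance between mount_2 and left_pad below 0.03 m and height (world z) of mount_2 below 0.018 m and angle between mount_2's own z axis and vertical below 0.15 rad) or (horizontal distance between mount_2 and right_pad below 0.03 m and height (world z) of mount_2 below 0.018 m and angle between mount_2's own z axis and vertical below 0.15 rad)) and linear speed of mount_2 below 0.02 m/s and contact force between mount_2 and the fingers below 0.05 N and contact force between mount_2 and tray between 0.5 and 2.2 N) or (horizontal distance between mount_2 and disc_centre below 0.05 m and z of mount_2 in the frame of disc_centre between 0.003 and 0.075 m and angle between mount_2's own z axis and vertical below 0.25 rad and linear speed of mount_2 below 0.03 m/s and contact force between mount_2 and the fingers above 1 N and contact force between mount_2 and polisher below 0.05 N and ((horizontal distance between mount_1 and left_pad below 0.03 m and height (world z) of mount_1 below 0.018 m and angle between mount_1's own z axis and vertical below 0.15 rad) or (horizontal distance between mount_1 and right_pad below 0.03 m and height (world z) of mount_1 below 0.018 m and angle between mount_1's own z axis and vertical below 0.15 rad)) and linear speed of mount_1 below 0.02 m/s and contact force between mount_1 and the fingers below 0.05 N and contact force between mount_1 and tray between 0.5 and 2.2 N))); the arm keeps its last pose, push and grip.
It fails at once if a mount touches the polisher (contact force between any of mount_1, mount_2 and polisher above 0.3 N).
It fails at once if a mount is tipped over (angle between any of mount_1, mount_2's own z axis and vertical above 0.9 rad).
It fails at once if the bottle or jar is moved by more than 30 mm or tipped (distance of any of bottle, jar from where it was at the start of the episode above 0.03 m or angle between any of bottle, jar's own z axis and vertical above 0.5 rad).
It also fails if it takes over 72 s, if anything falls off the work surface, if the arm or the gripper's body presses on something with over 40 N, if the wrist force passes 120 N, or if a joint passes its speed limit or range.

## Working session

There is one attempt and no reset: what is moved stays moved. The work goes in short steps, Python scripts to look and compute and a tool call to move; the robot and the scene stay as the last step left them, time stands still between calls to the robot, and variables do not carry over. Pictures are saved under pics/ and viewed, and the job is handed in when it is done.

Besides the shell and the picture viewer there is one more tool, called after "Call:" as a command line: name --argument value ..., lists and objects as JSON in quotes. play_rows: Moves the arm, as the interface text tells. Its arguments: {"type":"object","properties":{"rows":{"type":"string"},"force":{"type":"number"}},"required":["rows"]}

```bash
mkdir -p pics; ls
python3 - <<'E'
from rig import robot
import cv2,json
s=robot.sense()
print({k:(v if isinstance(v,float) else [round(float(x),3) for x in v]) if k!='width' else v for k,v in s.items()})
for n in ["scene","side"]:
    p,d=robot.get_image(n); cv2.imwrite(f"pics/{n}0.png",p[:,:,::-1])
    print(n,robot.camera_params(n))
    for t in ["mount_1","left_pad","right_pad","disc_centre","tray"]:
        print(t,[(round(r['p'],2),[round(float(x),1) for x in r['location']]) for r in robot.place_of(n,t)])
    import numpy as np; np.save(f"pics/{n}0.npy",d)
print(robot.sense()['clock'])
E
```

```text
pics
{'clock': 0.0, 'qpos': [-1.222, 0.69, -0.194, 1.566, 0.157, 0.902, -0.215], 'joint_velocities': [0.0, 0.001, 0.001, -0.0, 0.002, -0.002, -0.0], 'effort': [-0.001, -52.756, -1.267, -15.344, -0.053, 0.006, 0.0], 'tcp_pos': [0.193, 0.594, 0.302], 'tool_rot': [-0.0, 0.157, 0.988, -0.001], 'wrist_force': [0.709, 0.689, 0.4], 'ft_torque': [-0.04, -0.028, 0.016], 'width': 0.08808382981839401}
scene {'fx': 515.2212712395343, 'fy': 515.2212712395343, 'cx': 323.05589727195405, 'cy': 208.2702448633435, 'xyz': array([ 1.2075801 , -0.94221332,  0.91364676]), 'orientation': array([0.85536248, 0.42528008, 0.13483616, 0.26327   ])}
mount_1 [(0.84, [201.3, 308.9]), (0.68, [243.9, 276.2]), (0.66, [287.0, 245.0]), (0.53, [199.6, 271.8])]
left_pad [(0.56, [278.7, 244.1]), (0.39, [369.0, 146.7]), (0.25, [259.4, 265.2])]
right_pad [(0.69, [241.4, 275.7])]
disc_centre [(0.77, [364.6, 146.4])]
tray [(0.88, [259.2, 264.6])]
side {'fx': 405.29068118095597, 'fy': 405.29068118095597, 'cx': 316.08512866126455, 'cy': 196.23360611445875, 'xyz': array([ 0.44382714, -0.69173139,  0.81242657]), 'orientation': array([ 0.92519807,  0.36194335, -0.03731341, -0.10776483])}
mount_1 [(0.95, [312.4, 315.5]), (0.94, [318.1, 377.1]), (0.88, [263.0, 344.9]), (0.65, [303.9, 255.6])]
left_pad [(0.88, [302.1, 259.1]), (0.24, [281.7, 118.4])]
right_pad [(0.7, [310.7, 318.3])]
disc_centre [(0.64, [283.8, 120.0])]
tray [(0.88, [303.7, 288.3]), (0.71, [311.8, 315.2]), (0.71, [384.2, 300.8])]
0.6
```

View pics/scene0.png

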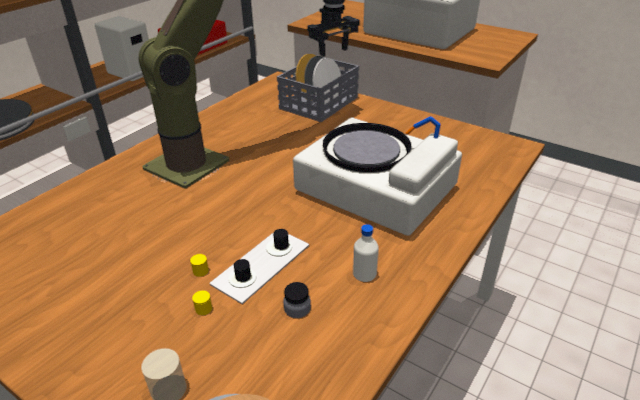

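View pics/side0.png

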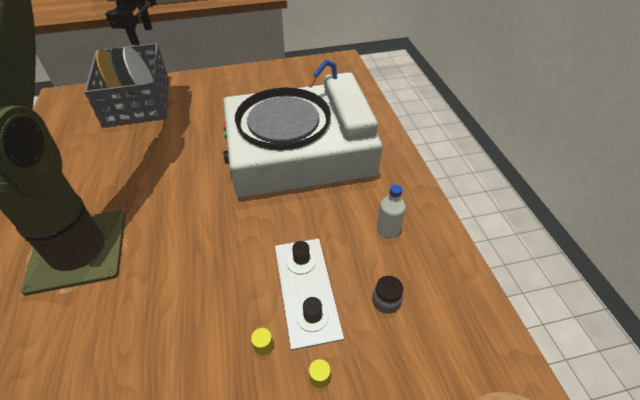

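```bash
cat > h.py <<'E'
import numpy as np
from scipy.spatial.transform import Rotation as R
def Rq(q): return R.from_quat([q[1],q[2],q[3],q[0]])
def cloud(d,c):
    v,u=np.mgrid[0:400,0:640]
    P=np.stack([(u-c['cx'])/c['fx']*d,-(v-c['cy'])/c['fy']*d,-d],-1)
    return P@Rq(c['orientation']).as_matrix().T+c['xyz']
def ray(u,v,c,z):
    d=Rq(c['orientation']).apply([(u-c['cx'])/c['fx'],-(v-c['cy'])/c['fy'],-1]); return c['xyz']+d*(z-c['xyz'][2])/d[2]
E
python3 - <<'E'
from rig import robot
from h import *
import cv2
for n in ["side","scene"]:
    c=robot.camera_params(n); d=np.load(f"pics/{n}0.npy"); p=cv2.imread(f"pics/{n}0.png").astype(int)
    P=cloud(d,c); ok=d>0
    print(n,'tray/bench z', np.median(P[ok&(abs(P[...,2])<.02)][:,2]))
    robot.get_image(n)
    for nm in ["mount_1","bottle","jar"]:
      for m in robot.masks_of(n,nm):
        if m['p']<.4: continue
        r=m['region']&ok; Q=P[r]; zt=np.percentile(Q[:,2],97); T=Q[Q[:,2]>zt-.006]
        print(nm,round(m['p'],2),np.round(m['location']),'col',p[r].mean(0).round(),'n',r.sum(),'top',zt.round(3),'ctr',((T.max(0)+T.min(0))/2).round(3),T.mean(0).round(3),'sz',np.ptp(T,axis=0).round(3))
    for nm,z in [("left_pad",.012),("right_pad",.012),("disc_centre",.142),("tray",0)]:
        for q in robot.place_of(n,nm)[:2]: print(nm,round(q['p'],2),ray(*q['location'],c,z).round(3))
    # pads: bright at z ~ .012
    g=p.min(2); 
    m=ok&(abs(P[...,2]-.012)<.012)&(g>150); lab,L,st,ce=cv2.connectedComponentsWithStats(m.astype(np.uint8))
    for i in range(1,lab):
        if st[i,4]>60: print('bright',st[i],P[L==i].mean(0).round(3))
E
```

```text
side tray/bench z 7.243662715511467e-05
mount_1 0.81 [317. 308.] col [54. 59. 63.] n 423 top 0.056 ctr [ 0.52  -0.302  0.054] [ 0.519 -0.303  0.054] sz [0.039 0.039 0.007]
mount_1 0.7 [300. 252.] col [47. 53. 59.] n 356 top 0.056 ctr [ 0.526 -0.157  0.054] [ 0.525 -0.157  0.054] sz [0.038 0.04  0.007]
mount_1 0.61 [318. 372.] col [ 65. 186. 193.] n 498 top 0.044 ctr [ 0.505 -0.427  0.042] [ 0.505 -0.427  0.042] sz [0.039 0.038 0.007]
mount_1 0.56 [262. 342.] col [ 59. 171. 182.] n 481 top 0.044 ctr [ 0.409 -0.339  0.042] [ 0.408 -0.34   0.042] sz [0.038 0.04  0.008]
bottle 0.64 [390. 216.] col [115. 118. 117.] n 1050 top 0.151 ctr [ 0.757 -0.117  0.149] [ 0.757 -0.118  0.149] sz [0.028 0.026 0.008]
jar 0.81 [386. 293.] col [46. 51. 58.] n 893 top 0.062 ctr [ 0.686 -0.302  0.06 ] [ 0.685 -0.303  0.06 ] sz [0.056 0.055 0.007]
left_pad 0.91 [ 0.522 -0.16   0.012]
right_pad 0.81 [ 0.517 -0.307  0.012]
disc_centre 0.89 [0.549 0.216 0.142]
bright [ 275  239   69  110 4305] [ 0.518 -0.251  0.008]
scene tray/bench z -0.0001283450716807466
mount_1 0.89 [200. 266.] col [  4. 149. 171.] n 344 top 0.045 ctr [ 0.411 -0.338  0.042] [ 0.411 -0.339  0.042] sz [0.045 0.04  0.007]
mount_1 0.67 [202. 302.] col [  4. 155. 176.] n 393 top 0.044 ctr [ 0.507 -0.425  0.043] [ 0.508 -0.426  0.042] sz [0.04  0.039 0.008]
bottle 0.72 [369. 256.] col [127. 129. 131.] n 1172 top 0.149 ctr [ 0.761 -0.116  0.148] [ 0.761 -0.117  0.149] sz [0.026 0.027 0.009]
bottle 0.64 [298. 300.] col [48. 47. 52.] n 846 top 0.062 ctr [ 0.689 -0.302  0.06 ] [ 0.689 -0.302  0.06 ] sz [0.057 0.055 0.008]
jar 0.83 [295. 300.] col [48. 46. 50.] n 813 top 0.062 ctr [ 0.69  -0.302  0.06 ] [ 0.689 -0.303  0.06 ] sz [0.056 0.055 0.008]
left_pad 0.81 [ 0.515 -0.157  0.012]
right_pad 0.56 [ 0.517 -0.296  0.012]
disc_centre 0.66 [0.565 0.213 0.142]
tray 0.77 [ 0.521 -0.244  0.   ]
bright [ 210  234   99   69 2363] [ 0.528 -0.249  0.008]
```

Run:
```python
from rig import robot
from h import *
import cv2
for n in ["side","scene"]:
    c=robot.camera_params(n); d=np.load(f"pics/{n}0.npy"); p=cv2.imread(f"pics/{n}0.png").astype(int)
    P=cloud(d,c); ok=d>0
    m=ok&(abs(P[...,2]-.008)<.012)&(p.min(2)>100)&(abs(P[...,1]+.23)<.2)&(abs(P[...,0]-.52)<.1)
    r=cv2.minAreaRect(P[m][:,:2].astype(np.float32)*1000); print(n,'tray',r)
    m=ok&(abs(P[...,2]-.142)<.005)&(abs(P[...,1]-.215)<.14)&(abs(P[...,0]-.56)<.14)
    h=cv2.convexHull(P[m][:,:2].astype(np.float32)*1000); print('disc',cv2.minEnclosingCircle(h),cv2.fitEllipse(h),np.median(P[m][:,2]))
    m=ok&(P[...,2]>.147)&(P[...,2]<.158)&(abs(P[...,1]-.215)<.14)&(abs(P[...,0]-.56)<.145)
    h=cv2.convexHull(P[m][:,:2].astype(np.float32)*1000); print('basin',cv2.minEnclosingCircle(h))
```

```text
side tray ((519.8438110351562, -229.1373748779297), (271.2196044921875, 111.68905639648438), 88.06707000732422)
disc ((580.4378662109375, 199.99420166015625), 156.6099395751953) ((581.20849609375, 211.54945373535156), (265.2789306640625, 308.2227478027344), 66.34151458740234) 0.14213076556589066
basin ((587.239501953125, 207.8453369140625), 165.0377197265625)
scene tray ((517.5186767578125, -229.38034057617188), (272.0174560546875, 124.81450653076172), 87.65762329101562)
disc ((558.9752807617188, 222.5641632080078), 133.38320922851562) ((558.478271484375, 222.27496337890625), (248.14598083496094, 265.7420349121094), 23.602956771850586) 0.1417171866935497
basin ((582.4178466796875, 202.26675415039062), 165.30865478515625)
```

```bash
cat >> h.py <<'E'
def delta(s,target):
    return Rq(s['tool_rot']).inv().apply(np.array(target)-s['tcp_pos']).round(4)
E
python3 - <<'E'
from rig import robot
from h import *
import cv2
for n in ["side","scene"]:
    c=robot.camera_params(n); d=np.load(f"pics/{n}0.npy"); p=cv2.imread(f"pics/{n}0.png").astype(int)
    P=cloud(d,c); ok=d>0
    m=ok&(p[...,0]-p[...,2]>60)&(P[...,1]>.0)&(P[...,2]>.13)&(P[...,2]<.3)
    Q=P[m]; print('hose',len(Q),Q.min(0).round(3),Q.max(0).round(3))
    m=ok&(p.max(2)<45)&(abs(P[...,2]-.15)<.008)&(abs(P[...,1]-.215)<.15)&(abs(P[...,0]-.56)<.15)
    Q=P[m]; print('basin',len(Q),Q.min(0).round(3),Q.max(0).round(3),((Q.min(0)+Q.max(0))/2).round(3))
s=robot.sense(); print(delta(s,[.45,.2,.30]), Rq(s['tool_rot']).as_matrix().round(3))
R0=Rq(s['tool_rot']); print(R0.inv().apply(np.array([.527,-.157,.20])-[.45,.2,.3]).round(4))
E
```

```text
hose 78 [0.663 0.3   0.208] [0.728 0.33  0.237]
basin 676 [0.428 0.089 0.142] [0.682 0.349 0.156] [0.555 0.219 0.149]
hose 142 [0.667 0.298 0.182] [0.735 0.332 0.24 ]
basin 663 [0.429 0.09  0.142] [0.681 0.353 0.157] [0.555 0.222 0.15 ]
[-0.366  -0.2955  0.0027] [[-0.951  0.31  -0.   ]
 [ 0.31   0.951  0.   ]
 [ 0.     0.    -1.   ]]
[-0.1837 -0.3156  0.1   ]
```

Call:
play_rows --rows "0 -0.0366 -0.0296 0 0 0 0; 0 -0.0366 -0.0296 0 0 0 0; 0 -0.0366 -0.0296 0 0 0 0; 0 -0.0366 -0.0296 0 0 0 0; 0 -0.0366 -0.0296 0 0 0 0; 0 -0.0366 -0.0296 0 0 0 0; 0 -0.0366 -0.0296 0 0 0 0; 0 -0.0366 -0.0296 0 0 0 0; 0 -0.0366 -0.0296 0 0 0 0; 0 -0.0366 -0.0296 0 0 0 0; 0 0 0 0 0 0 0" --force 30

```text
clock: 2.5
tcp_pos: [0.4537, 0.1921, 0.3026]
tool_rot: [0.001, 0.163, 0.987, -0.002]
wrist_force: [-0.4, 0.2, -0.4]
width: 0.0878
```

Run:
```python
from rig import robot
from h import *
s=robot.sense(); print(s['clock'],s['tcp_pos'],s['tool_rot'],s['qpos'],s['wrist_force']); print(delta(s,[.527,-.157,.2]))
```

```text
2.5 [0.45366182 0.19214356 0.30258947] [ 0.00132512  0.16317543  0.98659423 -0.00196409] [-0.33521633  0.52390932 -0.24850526  1.95439701  0.2026529   0.68739496
  0.53391574] [-0.43959587  0.16999364 -0.35046504]
[-0.1815 -0.3066  0.1042]
```

Call:
play_rows --rows "0 -0.02 -0.034 0.006 0 0 0; 0 -0.02 -0.034 0.012 0 0 0; 0 -0.02 -0.034 0.012 0 0 0; 0 -0.02 -0.034 0.012 0 0 0; 0 -0.02 -0.034 0.012 0 0 0; 0 -0.02 -0.034 0.012 0 0 0; 0 -0.02 -0.034 0.012 0 0 0; 0 -0.02 -0.034 0.012 0 0 0; 0 -0.02 -0.034 0.012 0 0 0; 0 0 0 0 0 0 0; 0 0 0 0 0 0 0; 0 0 0 0 0 0 0"

```text
clock: 3.7
tcp_pos: [0.5265, -0.1453, 0.201]
tool_rot: [0.0, 0.156, 0.988, 0.001]
wrist_force: [-0.0, 0.9, 0.3]
width: 0.0883
```

```bash
cat > w.py <<'E'
from rig import robot
from h import *
import cv2,sys
t=sys.argv[1]
p,d=robot.get_image("wrist"); c=robot.camera_params("wrist"); s=robot.sense()
cv2.imwrite(f"pics/w{t}.png",p[:,:,::-1])
print(s['clock'],s['tcp_pos'],s['tool_rot'],s['width'])
def wray(u,v,z):
    x,y=u-c['cx'],v-c['cy']; r=np.hypot(x,y); th=r/c['fx']
    dr=Rq(c['orientation']).apply([np.sin(th)*x/r,-np.sin(th)*y/r,-np.cos(th)])
    return c['xyz']+dr*(z-c['xyz'][2])/dr[2]
for m in robot.masks_of("wrist","mount_1"):
    if m['p']<.3: continue
    rg=m['region']
    v,u=np.nonzero(rg); x,y=u-c['cx'],v-c['cy']; r=np.hypot(x,y)+1e-9; th=r/c['fx']; D=d[rg]
    P=np.stack([np.tan(th)*x/r*D,-np.tan(th)*y/r*D,-D],-1)
    P=P@Rq(c['orientation']).as_matrix().T+c['xyz']; P=P[D>0]
    zt=np.percentile(P[:,2],95); T=P[P[:,2]>zt-.006]; a=np.percentile(T,[1,99],axis=0)
    print(round(m['p'],2),m['location'],'col',p[rg].mean(0).round(),'top',zt.round(3),a.mean(0).round(4),np.ptp(a,axis=0).round(3))
for nm in ["left_pad","right_pad"]:
    for q in robot.place_of("wrist",nm)[:2]: print(nm,round(q['p'],2),q['location'],wray(*q['location'],.012).round(3))
E
python3 w.py 1
```

```text
3.75 [ 0.52656096 -0.14513993  0.2011438 ] [2.31333840e-04 1.55381325e-01 9.87854340e-01 6.26491860e-04] 0.08815148747472622
0.85 [93.0, 240.3] col [131. 117.  53.] top 0.044 [ 0.4871 -0.3295  0.1209] [0.032 0.229 0.165]
0.82 [103.9, 144.8] col [160. 146.  70.] top 0.044 [ 0.4093 -0.3388  0.0418] [0.036 0.038 0.006]
0.73 [167.5, 241.0] col [32. 31. 31.] top 0.056 [ 0.5193 -0.3012  0.0538] [0.037 0.037 0.007]
0.68 [310.5, 202.6] col [31. 30. 30.] top 0.056 [ 0.5249 -0.1559  0.0536] [0.037 0.037 0.006]
left_pad 0.97 [302.7, 195.4] [ 0.525 -0.163  0.012]
right_pad 0.88 [172.9, 233.7] [ 0.522 -0.307  0.012]
```

View pics/w1.png

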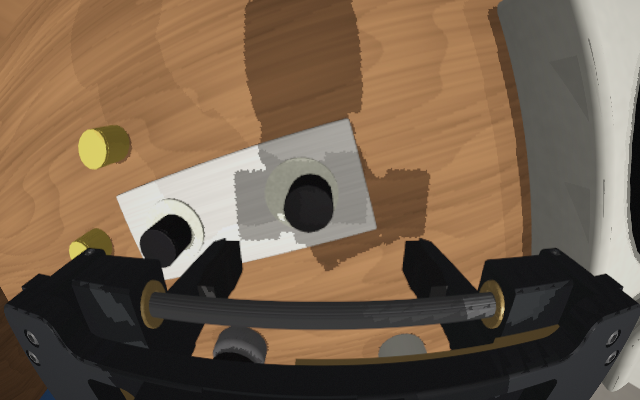

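The wrist view shows the left mount at (310,203), standing on the left pad between the open jaws. The right mount is at (167,241), and the yellow decoys lie outside the tray.

Run:
```python
from rig import robot
from h import *
s=robot.sense(); print(delta(s,[.526,-.1565,.083])); 
W=[]
for i in range(4):
    robot.get_image("side"); W.append(robot.sense()['wrist_force'])
print(np.round(W,2),np.mean(W,0))
```

```text
[-0.0028 -0.0105  0.1181]
[[ 0.26  0.1   0.35]
 [ 0.78 -0.51  0.46]
 [ 0.19  0.41 -0.1 ]
 [ 1.04  0.95  0.21]] [0.57029676 0.23568699 0.22927185]
```

Call:
play_rows --rows "0 -0.0028 -0.0105 0 0 0 0; 0 0 0 0.02 0 0 0; 0 0 0 0.02 0 0 0; 0 0 0 0.02 0 0 0; 0 0 0 0.02 0 0 0; 0 0 0 0.02 0 0 0; 0 0 0 0.01 0 0 0; 0 0 0 0.008 0 0 0; 0 0 0 0 0 0 0; 0 0 0 0 0 0 0; 0 0 0 0 0 0 0"

```text
clock: 5.2
tcp_pos: [0.5262, -0.1582, 0.0835]
tool_rot: [0.001, 0.157, 0.988, 0.0]
wrist_force: [-0.1, -0.2, -0.2]
width: 0.0882
```

Call:
play_rows --rows "255 0 0 0 0 0 0; 255 0 0 0 0 0 0; 255 0 0 0 0 0 0; 255 0 0 0 0 0 0; 255 0 0 0 0 0 0; 255 0 0 0 0 0 0; 255 0 0 0 0 0 0; 255 0 0 0 0 0 0"

```text
clock: 6.0
tcp_pos: [0.5259, -0.1577, 0.0826]
tool_rot: [0.0, 0.157, 0.988, 0.0]
wrist_force: [0.3, 1.0, 0.3]
width: 0.0386
```

Call:
play_rows --rows "255 0 0 -0.005 0 0 0; 255 0 0 -0.01 0 0 0; 255 0 0 -0.015 0 0 0; 255 0 0 -0.015 0 0 0; 255 0 0 -0.015 0 0 0; 255 0 0 -0.01 0 0 0; 255 0 0 0 0 0 0; 255 0 0 0 0 0 0; 255 0 0 0 0 0 0; 255 0 0 0 0 0 0; 255 0 0 0 0 0 0; 255 0 0 0 0 0 0"

```text
clock: 7.2
tcp_pos: [0.5256, -0.1579, 0.1524]
tool_rot: [-0.0, 0.157, 0.988, 0.0]
wrist_force: [-0.9, -0.6, -4.5]
width: 0.0388
```

```bash
cat > wt.py <<'E'
from rig import robot
from h import *
import cv2,sys
W=[]
for i in range(8):
    p,d=robot.get_image("side"); s=robot.sense(); W.append(list(s['wrist_force'])+[s['effort'][1],s['effort'][3]])
print(np.mean(W,0).round(2),np.std(W,0).round(2)); print(s['clock'],s['tcp_pos'],s['width'])
cv2.imwrite(f"pics/s{sys.argv[1]}.png",p[:,:,::-1])
E
python3 wt.py 1
```

```text
[ -0.18   0.06  -3.53 -52.85  -8.39] [0.36 0.32 0.52 0.01 0.01]
7.6 [ 0.52571586 -0.15798863  0.1527092 ] 0.03849530932140441
```

View pics/s1.png

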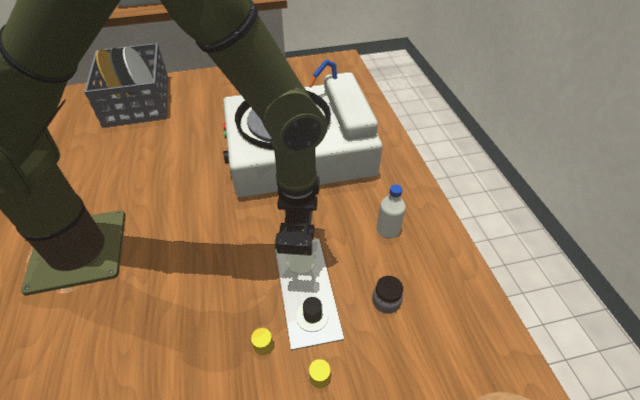

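The reading is about 3.75 N (roughly 0.38 kg), so the left mount looks like the heavy one. The side view shows the gripper holding it above the left pad, with the right mount still standing at (312,310). I'll set it back next.

Call:
play_rows --rows "255 0 0 0.015 0 0 0; 255 0 0 0.015 0 0 0; 255 0 0 0.015 0 0 0; 255 0 0 0.01 0 0 0; 255 0 0 0.006 0 0 0; 255 0 0 0.004 0 0 0; 255 0 0 0.0025 0 0 0; 255 0 0 0.0015 0 0 0; 255 0 0 0 0 0 0; 255 0 0 0 0 0 0; 255 0 0 0 0 0 0; 255 0 0 0 0 0 0"

```text
clock: 8.8
tcp_pos: [0.5258, -0.158, 0.0839]
tool_rot: [0.0, 0.157, 0.988, 0.0]
wrist_force: [-0.0, -0.3, -3.6]
width: 0.0386
```

Call:
play_rows --rows "0 0 0 0 0 0 0; 0 0 0 0 0 0 0; 0 0 0 0 0 0 0; 0 0 0 0 0 0 0; 0 0 0 0 0 0 0; 0 0 0 0 0 0 0; 0 0 0 0 0 0 0; 0 0 0 0 0 0 0"

```text
clock: 9.6
tcp_pos: [0.5257, -0.158, 0.0837]
tool_rot: [-0.0, 0.157, 0.988, 0.0]
wrist_force: [0.8, 0.0, 0.0]
width: 0.0884
```

Call:
play_rows --rows "0 0 0 -0.01 0 0 0; 0 0 0 -0.02 0 0 0; 0 0 0 -0.03 0 0 0; 0 0 0 -0.03 0 0 0; 0 0 0 -0.03 0 0 0; 0 0 0 0 0 0 0; 0 0 0 0 0 0 0; 0 0 0 0 0 0 0"

```text
clock: 10.4
tcp_pos: [0.525, -0.158, 0.2031]
tool_rot: [-0.001, 0.157, 0.988, -0.0]
wrist_force: [-0.6, -0.1, -0.5]
width: 0.0882
```

```bash
python3 w.py 2
python3 - <<'E'
from rig import robot
from h import *
s=robot.sense(); print(delta(s,[.5195,-.3015,.083]))
E
```

```text
10.45 [ 0.52498365 -0.15791833  0.20278188] [-1.07225506e-03  1.56702381e-01  9.87645287e-01  1.49511445e-05] 0.08783205282023322
0.97 [101.8, 241.7] col [123. 108.  48.] top 0.043 [ 0.4941 -0.4238  0.0408] [0.016 0.034 0.007]
0.83 [113.4, 143.8] col [163. 148.  71.] top 0.044 [ 0.4087 -0.3388  0.0413] [0.037 0.037 0.006]
0.68 [321.9, 198.7] col [33. 32. 32.] top 0.056 [ 0.5242 -0.1577  0.0533] [0.037 0.037 0.005]
0.64 [176.9, 240.5] col [33. 32. 32.] top 0.056 [ 0.5193 -0.3015  0.0531] [0.037 0.037 0.006]
0.41 [411.9, 344.1] col [104. 102.  95.] top 0.041 [ 0.6268 -0.1128  0.1326] [0.227 0.045 0.196]
left_pad 0.72 [317.2, 189.7] [ 0.522 -0.162  0.012]
right_pad 0.72 [253.4, 340.5] [ 0.676 -0.293  0.012]
right_pad 0.67 [182.2, 230.4] [ 0.52  -0.308  0.012]
[-0.0392 -0.1384  0.1197]
```

View pics/w2.png

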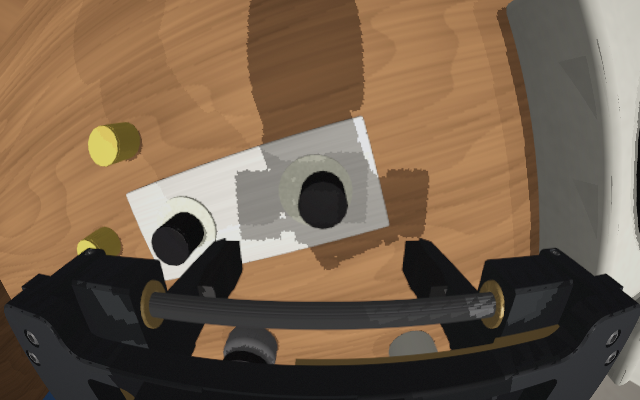

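The left mount is upright back on its pad, at pixel (322,199). Now the right mount.

Call:
play_rows --rows "0 -0.0092 -0.0334 0 0 0 0; 0 -0.01 -0.035 0 0 0 0; 0 -0.01 -0.035 0 0 0 0; 0 -0.01 -0.035 0 0 0 0; 0 0 0 0.01 0 0 0; 0 0 0 0.02 0 0 0; 0 0 0 0.03 0 0 0; 0 0 0 0.025 0 0 0; 0 0 0 0.02 0 0 0; 0 0 0 0.014 0 0 0; 0 0 0 0 0 0 0; 0 0 0 0 0 0 0"

```text
clock: 11.8
tcp_pos: [0.5204, -0.3014, 0.0848]
tool_rot: [0.0, 0.157, 0.988, 0.0]
wrist_force: [0.7, 0.3, -0.3]
width: 0.0884
```

Call:
play_rows --rows "0 0 0 0 0 0 0; 0 0 0 0 0 0 0; 0 0 0 0 0 0 0"

```text
clock: 12.1
tcp_pos: [0.5205, -0.302, 0.0855]
tool_rot: [0.001, 0.157, 0.988, -0.0]
wrist_force: [-0.1, -0.3, 0.2]
width: 0.0878
```

Call:
play_rows --rows "255 0 0 0.002 0 0 0; 255 0 0 0 0 0 0; 255 0 0 0 0 0 0; 255 0 0 0 0 0 0; 255 0 0 0 0 0 0; 255 0 0 0 0 0 0; 255 0 0 0 0 0 0; 255 0 0 0 0 0 0"

```text
clock: 12.9
tcp_pos: [0.5201, -0.3018, 0.0827]
tool_rot: [0.0, 0.157, 0.988, 0.0]
wrist_force: [0.3, 0.2, -0.0]
width: 0.0397
```

Call:
play_rows --rows "255 0 0 -0.005 0 0 0; 255 0 0 -0.01 0 0 0; 255 0 0 -0.015 0 0 0; 255 0 0 -0.015 0 0 0; 255 0 0 -0.015 0 0 0; 255 0 0 -0.01 0 0 0; 255 0 0 0 0 0 0; 255 0 0 0 0 0 0; 255 0 0 0 0 0 0; 255 0 0 0 0 0 0; 255 0 0 0 0 0 0; 255 0 0 0 0 0 0"

```text
clock: 14.1
tcp_pos: [0.52, -0.3016, 0.1523]
tool_rot: [-0.0, 0.157, 0.988, 0.0]
wrist_force: [0.2, 0.3, -0.8]
width: 0.0392
```

```bash
python3 wt.py 2
```

```text
[ 1.000e-02 -1.000e-02 -1.130e+00 -5.529e+01 -1.008e+01] [0.26 0.3  0.5  0.01 0.01]
14.5 [ 0.5201488  -0.3017148   0.15269725] 0.03956010293535842
```

View pics/s2.png

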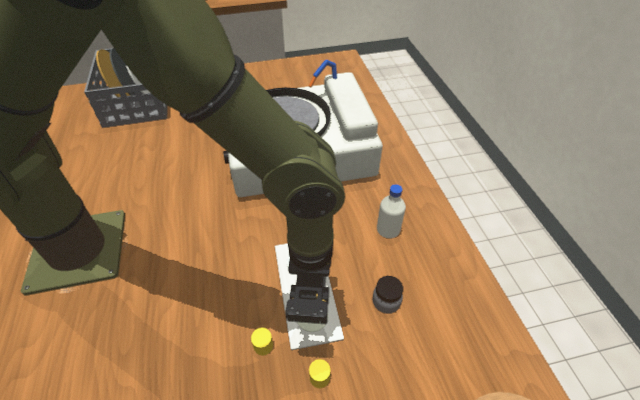

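The right mount reads about 1.1–1.3 N, so it is the light one and the left mount is the heavy one. In the side view the gripper holds it above the right pad. I'll put it back and then fetch the left mount.

Call:
play_rows --rows "255 0 0 0.015 0 0 0; 255 0 0 0.015 0 0 0; 255 0 0 0.015 0 0 0; 255 0 0 0.01 0 0 0; 255 0 0 0.006 0 0 0; 255 0 0 0.004 0 0 0; 255 0 0 0.0025 0 0 0; 255 0 0 0.0015 0 0 0; 255 0 0 0 0 0 0; 255 0 0 0 0 0 0; 255 0 0 0 0 0 0; 255 0 0 0 0 0 0"

```text
clock: 15.7
tcp_pos: [0.5202, -0.3018, 0.0839]
tool_rot: [0.0, 0.157, 0.988, -0.0]
wrist_force: [-0.1, 0.0, -0.1]
width: 0.0394
```

Call:
play_rows --rows "0 0 0 0 0 0 0; 0 0 0 0 0 0 0; 0 0 0 0 0 0 0; 0 0 0 0 0 0 0; 0 0 0 0 0 0 0; 0 0 0 0 0 0 0; 0 0 0 0 0 0 0; 0 0 0 0 0 0 0"

```text
clock: 16.5
tcp_pos: [0.5201, -0.3017, 0.0837]
tool_rot: [-0.0, 0.157, 0.988, 0.0]
wrist_force: [1.1, -0.3, 0.9]
width: 0.0881
```

Call:
play_rows --rows "0 0 0 -0.01 0 0 0; 0 0 0 -0.02 0 0 0; 0 0 0 -0.03 0 0 0; 0 0 0 -0.03 0 0 0; 0 0 0 -0.03 0 0 0; 0 0 0 0 0 0 0; 0 0 0 0 0 0 0; 0 0 0 0 0 0 0"

```text
clock: 17.3
tcp_pos: [0.5194, -0.3015, 0.2029]
tool_rot: [-0.001, 0.157, 0.988, 0.0]
wrist_force: [-0.4, 0.3, 0.4]
width: 0.0885
```

```bash
python3 w.py 3
python3 - <<'E'
from rig import robot
from h import *
s=robot.sense(); print(delta(s,[.5245,-.1575,.083]))
E
```

```text
17.35 [ 0.51934713 -0.30145327  0.20261286] [-1.17651209e-03  1.56676926e-01  9.87649160e-01  3.05608240e-04] 0.08755719231712894
0.93 [193.4, 220.6] col [173. 155.  76.] top 0.044 [ 0.5048 -0.4259  0.0411] [0.037 0.038 0.006]
0.88 [478.3, 155.7] col [35. 34. 35.] top 0.055 [ 0.5239 -0.1589  0.0529] [0.037 0.037 0.006]
0.86 [320.9, 203.6] col [30. 29. 30.] top 0.056 [ 0.519  -0.3015  0.0541] [0.037 0.037 0.004]
0.71 [238.7, 88.3] col [199. 197. 105.] top 0.044 [ 0.4086 -0.3391  0.0422] [0.037 0.037 0.004]
left_pad 0.91 [461.7, 151.1] [ 0.522 -0.163  0.012]
[0.0397 0.1384 0.1198]
```

View pics/w3.png

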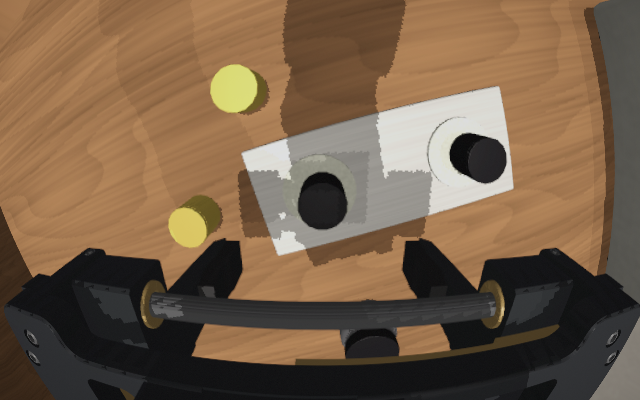

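Both mounts stand on their pads, the right one at (321,204) and the left one at (478,156). Back to the left one.

Call:
play_rows --rows "0 0.0097 0.0334 0 0 0 0; 0 0.01 0.035 0 0 0 0; 0 0.01 0.035 0 0 0 0; 0 0.01 0.035 0 0 0 0; 0 0 0 0.01 0 0 0; 0 0 0 0.02 0 0 0; 0 0 0 0.03 0 0 0; 0 0 0 0.025 0 0 0; 0 0 0 0.02 0 0 0; 0 0 0 0.015 0 0 0; 0 0 0 0 0 0 0; 0 0 0 0 0 0 0"

```text
clock: 18.7
tcp_pos: [0.525, -0.1583, 0.0834]
tool_rot: [-0.0, 0.157, 0.988, -0.0]
wrist_force: [-0.3, -0.9, 0.3]
width: 0.0884
```

Call:
play_rows --rows "0 0 0 0 0 0 0; 0 0 0 0 0 0 0; 0 0 0 0 0 0 0"

```text
clock: 19.0
tcp_pos: [0.5256, -0.158, 0.0844]
tool_rot: [0.001, 0.157, 0.988, -0.0]
wrist_force: [0.1, -0.2, -0.3]
width: 0.0881
```

Call:
play_rows --rows "255 0 0 0.001 0 0 0; 255 0 0 0 0 0 0; 255 0 0 0 0 0 0; 255 0 0 0 0 0 0; 255 0 0 0 0 0 0; 255 0 0 0 0 0 0; 255 0 0 0 0 0 0; 255 0 0 0 0 0 0"

```text
clock: 19.8
tcp_pos: [0.5252, -0.1578, 0.0827]
tool_rot: [0.0, 0.157, 0.988, 0.0]
wrist_force: [-0.4, 0.1, -0.5]
width: 0.0392
```

Call:
play_rows --rows "255 0 0 -0.005 0 0 0; 255 0 0 -0.015 0 0 0; 255 0 0 -0.02 0 0 0; 255 0 0 -0.025 0 0 0; 255 0 0 -0.025 0 0 0; 255 0 0 -0.025 0 0 0; 255 0 0 -0.025 0 0 0; 255 0 0 -0.025 0 0 0; 255 0 0 -0.015 0 0 0; 255 0 0 -0.01 0 0 0; 255 0 0 0 0 0 0; 255 0 0 0 0 0 0"

```text
clock: 21.0
tcp_pos: [0.5246, -0.1579, 0.272]
tool_rot: [-0.001, 0.157, 0.988, -0.0]
wrist_force: [0.5, -0.5, -4.2]
width: 0.0387
```

```bash
python3 wt.py 3
python3 - <<'E'
from rig import robot
from h import *
s=robot.sense(); print(s['tool_rot'],delta(s,[.555,.22,.29]))
E
```

```text
[-4.000e-02  4.300e-01 -3.870e+00 -4.934e+01 -1.327e+01] [0.66 0.5  0.45 0.25 0.07]
21.4 [ 0.52514923 -0.15775114  0.27232907] 0.03895815272071767
[-3.10965126e-04  1.56690293e-01  9.87647733e-01  1.01869101e-04] [ 0.0885  0.3684 -0.0176]
```

View pics/s3.png

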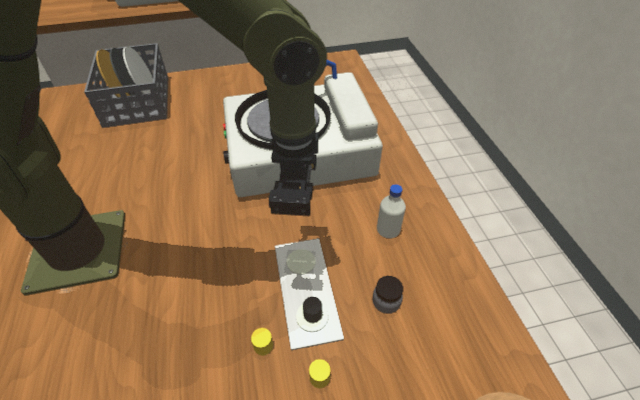

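Call:
play_rows --rows "255 0.0025 0.0104 -0.01 0 0 0; 255 0.006 0.025 -0.008 0 0 0; 255 0.008 0.034 0 0 0 0; 255 0.008 0.035 0 0 0 0; 255 0.009 0.037 0 0 0 0; 255 0.009 0.037 0 0 0 0; 255 0.009 0.037 0 0 0 0; 255 0.009 0.037 0 0 0 0; 255 0.009 0.037 0 0 0 0; 255 0.009 0.037 0 0 0 0; 255 0.007 0.028 0 0 0 0; 255 0.003 0.014 0 0 0 0"

```text
clock: 22.6
tcp_pos: [0.5541, 0.2249, 0.2916]
tool_rot: [-0.0, 0.154, 0.988, 0.002]
wrist_force: [0.9, 1.3, -3.3]
width: 0.0385
```

Call:
play_rows --rows "255 0 0 0 0 0 0; 255 0 0 0 0 0 0; 255 0 0 0 0 0 0; 255 0 0 0 0 0 0"

```text
clock: 23.0
tcp_pos: [0.5554, 0.2176, 0.2907]
tool_rot: [0.0, 0.158, 0.987, -0.001]
wrist_force: [0.1, -0.7, -4.1]
width: 0.0388
```

Run:
```python
from rig import robot
from h import *
import cv2
p,d=robot.get_image("scene");cv2.imwrite("pics/c4.png",p[:,:,::-1])
p,d=robot.get_image("wrist");cv2.imwrite("pics/w4.png",p[:,:,::-1])
s=robot.sense(); print(s['tcp_pos'],s['width'],s['wrist_force'],delta(s,[.555,.22,.24]))
```

```text
[0.55533739 0.21847864 0.29073442] 0.03897355808862153 [-0.67424615  0.19853554 -3.33559642] [0.0008 0.0014 0.0507]
```

View pics/c4.png

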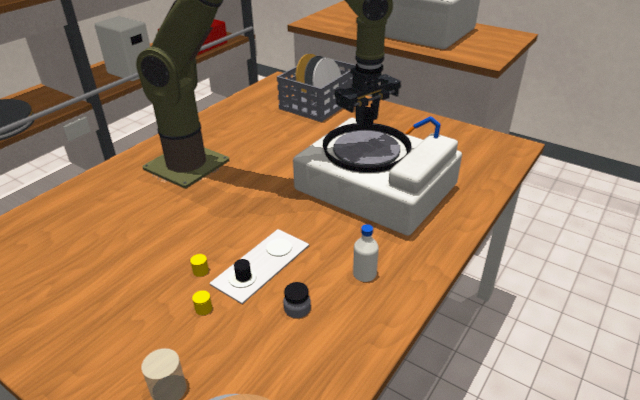

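View pics/w4.png

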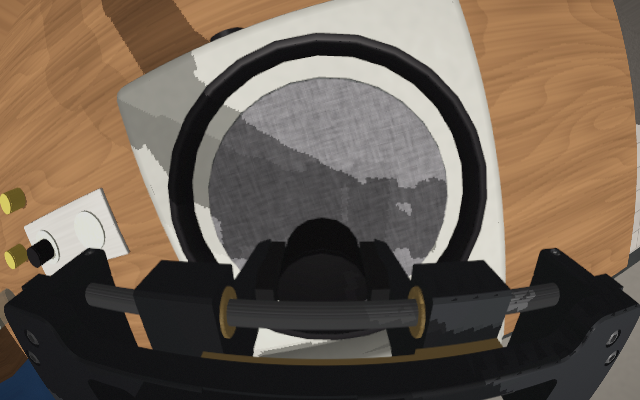

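The scene view has the gripper over the disc at (366,120), and the light mount on the right pad at (242,271). In the wrist view the held mount is at about (320,265), above the disc. I'll lower it about 5 cm.

Call:
play_rows --rows "255 0 0 0.006 0 0 0; 255 0 0 0.01 0 0 0; 255 0 0 0.01 0 0 0; 255 0 0 0.01 0 0 0; 255 0 0 0.01 0 0 0; 255 0 0 0.005 0 0 0; 255 0 0 0 0 0 0; 255 0 0 0 0 0 0; 255 0 0 0 0 0 0; 255 0 0 0 0 0 0; 255 0 0 0 0 0 0; 255 0 0 0 0 0 0"

```text
clock: 24.3
tcp_pos: [0.5552, 0.2199, 0.2399]
tool_rot: [0.0, 0.157, 0.988, 0.0]
wrist_force: [-0.1, -0.7, -3.8]
width: 0.0385
```

```bash
python3 wt.py 5
python3 - <<'E'
from rig import robot
from h import *
import cv2
p,d=robot.get_image("scene");cv2.imwrite("pics/c5.png",p[:,:,::-1])
c=robot.camera_params("scene");P=cloud(d,c)
m=(d>0)&(abs(P[...,0]-.555)<.03)&(abs(P[...,1]-.22)<.03)&(P[...,2]>.15)&(P[...,2]<.23)
Q=P[m]; print(len(Q),np.percentile(Q[:,2],[0,1,5,50,99]).round(3))
s=robot.sense(); print(s['clock'],s['tcp_pos'],s['tool_rot'],s['width'],s['joint_velocities'].round(3))
E
```

```text
[  0.1   -0.13  -3.62 -54.22 -13.49] [0.34 0.71 0.55 0.01 0.01]
24.7 [0.55512831 0.21990028 0.23973238] 0.03858871477004826
324 [0.168 0.17  0.175 0.203 0.228]
24.75 [0.55511998 0.21986781 0.23971966] [-8.27944574e-06  1.56750265e-01  9.87638270e-01  4.39469165e-05] 0.03894341095258099 [ 0.001 -0.001  0.001 -0.001  0.001  0.002 -0.002]
```

```bash
python3 -c "
import cv2;p=cv2.imread('pics/c5.png');cv2.imwrite('pics/c5z.png',cv2.resize(p[60:260,220:480],None,fx=3,fy=3))"
```

```text
(no output)
```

View pics/c5z.png

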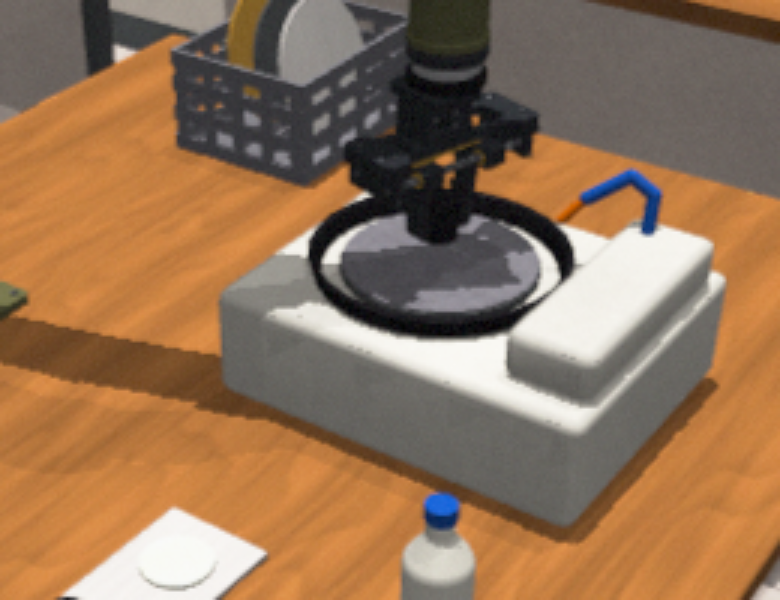

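View pics/s5.png

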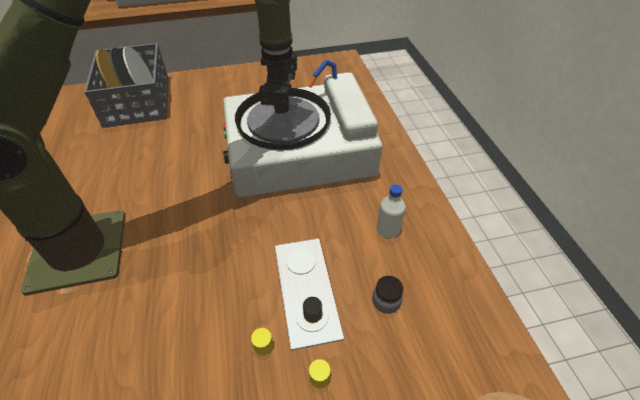

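The heavy mount hangs upright above the disc with its underside at about z = 0.168, which is 26 mm over the disc. The light one stands on the right pad at (312,310), and the bottle and jar have not moved. Handing in.

```bash
python3 -c "
from rig import robot
print(robot.close_job())"
```

```text
the job is handed in; nothing more can be done
None
```

The left mount is the heavier one, and I handed the job in with the gripper holding it above the middle of the polisher's disc. I lifted and replaced the left mount first, then the right one, and then picked the left one up again.

- **Weights:** The left mount read about 3.5–3.9 N on the wrist sensor (roughly 0.37 kg), and the right one about 1.1 N (roughly 0.12 kg). Single readings scatter by about 0.5 N, so the difference is clear.
- **Heavy mount:** It is upright and still at (0.555, 0.220). Its underside is at about z = 0.168–0.169, roughly 26 mm above the disc. The jaws are 39 mm apart around it, and the wrist still reads -3.6 N, so nothing else is taking its weight.
- **Light mount:** It stands released and upright on the right pad, within a few millimetres of the pad's centre.
- **Bottle and jar:** Neither has visibly moved in the last side picture.

**Disagreements:** The network's estimates of the disc centre differed from my basin fit by up to about 10 mm. I used the basin fit. Some of the network's pad and mount finds were false, and I rejected those by colour and position.

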